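Post a finished clock gear module through a sprung flap

ROBOT

A 6-joint arm with a two-finger parallel gripper is mounted at the origin on the work surface. World frame = base frame: x ahead of the robot, y to its left, z up, the work surface at z = 0. Lengths are in mm, angles in rad, forces in N, time in s.
With the tool pointing down it reaches from about 325 to 775 mm from the base axis. Payload 9.3 kg.
Tool frame: the origin (TCP) lies midway between the tips of the shut fingers; the grasp point (between the pads) lies 19 mm behind it; z points along the fingers, x is the direction in which the jaws open and shut, and the axes are right-handed (so a half turn about z gives the same grasp; the last joint's range is limited). The gripper opens to 85 mm and grips with 20 to 120 N. Pads are 22 mm wide; open, the fingers measure 114 mm over their backs; the gripper's body (76 mm by 85 mm) begins 54 mm behind the grasp point. The pads swing forward as they close: fully open they stand 13 mm farther back than shut.
Start: joints at [0.95, 0.259, 0.021, 1.334, 0, 1.418], TCP at [248.009, 490.906, 231.279] pointing down, gripper open.
Joint ranges: [-3.04, 3.04], [-0.91, 1.82], [-1.04, 1.36], [-1.92, 1.95], [-1.52, 1.45], [-3.14, 3.14]. Speed limits (rad/s): [2.22, 2.22, 2.79, 3.14, 3.14, 3.14].

INTERFACE

Orientations are given as [roll, pitch, yaw] about the fixed x, y, z axes, in that order (R = Rz(yaw) Ry(pitch) Rx(roll)).
In Python, from workcell import sensors, vision, workorder gives the robot as it stands.
- The arm moves only by the tool servo_tool, never from a script. Its argument "deltas" is a list of rows, each an object with "grip": the gripper command: -1 is shut, 1 is fully open, values between are in proportion; "offset": the shift along the tool's x, y, z in mm, a list of three; "angular": the turn, a rotation vector about the tool's x, y, z in rad, a list of three. A call has 1 to 5 rows; each row is the pose to reach, as a shift and turn from the pose measured when the call began, along the tool's axes at that moment; what a row does not reach only later rows make up. A row lasts 1/8 s, in which the tool goes at most 62.5 mm and 10.7 degrees, less where a joint would pass 70% of its speed; a pose out of reach is approached as far as the arm can. A call with a gripper value outside its range is refused whole. The fingers move at their own pace and stop on an object; "grip_force" is the grip in N (left out, the last holds). Time passes only in rows, so rows that repeat a pose let the fingers close. It gives the time, the measured TCP pose, the force and the opening at its end, in the units of the state.
- sensors.sense(): the state, without advancing time (a new reading comes with each control period).
- vision.read_camera(name): name is "side" or "top" or "wrist"; returns a dict with "frame" (384x512x3 uint8, red, green, blue), "z_map" (384x512 float32, mm along the optical axis (not along the pixel's ray), 0 where there is no reading), "fx", "fy", "cx", "cy" (pixels), "rvec" (rotation vector, rad) and "tvec" (3), from world to camera coordinates, as OpenCV has them. Camera axes: x right, y down, z forward; pixel columns grow to the right and rows downward; lengths in mm; the calibration is good to about 2 mm. A picture is of the moment at which its call begins.
- workorder.close_job(): hands the job in, once; it reports no verdict.
The state is a dict: "clock": time; "q": joint angles; "qd": joint speeds; "effort": joint torques, N m; "ee_pos": TCP position; "tool_rot": TCP orientation; "wrist_force": force on the tool from outside, world axes, zero at the start; "wrist_torque": the same for the moment, N m; "finger_gap": finger opening in mm.
Only numpy, scipy, OpenCV 4.12 (cv2) and the standard library are available. Lean on these libraries where they do the work, as an engineer would, in place of code of your own. Each camera call takes 0.05 s, during which the arm holds its last target. There are 200 camera calls.

TASK

Put the finished gear module away in the plywood collection box: push it, blue end up, down through one of the two orange sprung flaps until it stands on the bottom of the bay and the flap snaps shut above it. One of the bays is already full, which shows only by feel: if a flap gives a little and then goes firm, do not force it, use the other one. Leave everything else on the bench where it is.

Things in the scene. Friction and masses are not known exactly. Their poses are not given: they have to be found in the camera images.
- module_center (a point): Centre (half-way up) of the gear module, an upright wooden block 50 mm (own x) x 28 mm (own y) x 100 mm tall (own z, up), about 0.18 kg, with a blue top end and dark gears on its broad faces. It starts standing loosely in the recess of the cradle.
- cradle: Fixed wooden cradle, base 120 x 100 x 10 mm; a dark rim 10 mm high around the module's foot (rim outside 76 x 54 mm, top at 20 mm above the table), about 4 mm of play. The module's foot stands 10 mm above the table. Origin: centre of its underside; z up.
- box: Fixed plywood box, 90 mm (own x) x 154 mm (own y), flat top 185 mm above the table. Origin: centre of its underside; z up. Two bays side by side along y, centred at y = +40 mm (left) and -40 mm (right), inner floor 8 mm up. One is full to about 14 mm under its flap, the other holds only a 10 mm board on its floor: which is which changes and cannot be seen.
- slot_left (a point): Centre of the left slot's mouth in the top plane of the box; axes as the box. The slot is 66 mm (x) x 50 mm (y) and leads straight down into a bay of the same section with plain walls. The module goes in with its 50 mm side along x, its 28 mm side along y. The wall between the bays is 30 mm thick, the outer walls 12 mm.
- slot_right (a point): The same for the right slot. Part-way in the free bay the flap rubs on the module, presses it to the slot's +y wall and holds it when let go; so push the last part from above with closed fingertips. The flap slips off and shuts once the module's top is some 45 mm below the box top; the module drops the last centimetres.
- flap_left (a joint): Angle of the left orange flap (rad): 0 shut (2 mm below the box top), growing to 1.45 as it swings down into the bay. 62 x 46 x 5 mm, hinged on the slot's -y edge (box frame), free edge at +y. A spring shuts it. Under the module's foot it yields at 5 to 10 N, less towards the +y side.
- flap_right (a joint): The same for the right flap, hinged on the right slot's -y edge. With its bay full, either flap goes firm after about 0.3 rad, when the module's foot is 4 to 10 mm below the box top. More than 45 N on the box or a flap counts as forcing it.
- gear_wheel: loose toothed plywood wheel lying flat, 110 mm across, 8 mm thick; bystander. Origin: centre of its underside.
- movement: loose clear clock movement, 60 x 60 x 18 mm with a brass shaft 30 mm high; bystander. Origin: centre of its underside.
- glue: loose white glue bottle, 48 mm across, 130 mm tall, orange cap; bystander. Origin: centre of its underside.
- screwdriver: loose red-handled screwdriver, 190 mm long, lying; bystander.
- open_frame: loose unfinished plywood frame lying flat, 100 x 50 mm, with four brass pins up to 28 mm high; bystander. Origin: centre of its underside.
- pot: loose blue ceramic pot, 72 mm across, 85 mm tall; bystander. Origin: centre of its underside.

How it is judged (in metres and radians):
On the way:
1. The module, upright with its blue end up, has swung one flap well open (over 0.5 rad) with its foot in that slot (value of joint any of flap_left, flap_right above 0.5 rad and x of module_center in the frame of box between -0.033 and 0.033 m and y of module_center in the frame of box between -0.065 and 0.065 m and angle between module_center's own z axis and vertical below 0.35 rad and z of module_center in the frame of box below 0.235 m), for 0.05 s.
At the end, for the whole second after the job is handed in: The module stands at rest inside a bay of the box, blue end up (within 0.35 rad of upright), its centre less than 85 mm above the table, and both flaps are shut (within 0.1 rad) (x of module_center in the frame of box between -0.033 and 0.033 m and y of module_center in the frame of box between -0.065 and 0.065 m and z of module_center in the frame of box below 0.085 m and angle between module_center's own z axis and vertical below 0.35 rad and value of joint each of flap_left, flap_right below 0.1 rad and linear speed of module below 0.02 m/s); the robot touches nothing.
It fails at once if A flap or the box is pressed with more than 45 N, by the module or by the robot (contact force between any of module, the arm, the fingers and box above 45 N).
It fails at once if A bystander is moved by more than 30 mm (distance of any of gear_wheel, movement, glue, screwdriver, open_frame, pot from where it was at the start of the episode above 0.03 m).
It also fails if it takes over 50 s, if anything falls off the work surface, if the arm or the gripper's body presses on something with over 40 N, if the wrist force passes 120 N, or if a joint passes its speed limit or range.

## Working session

There is one attempt and no reset: what is moved stays moved. The work goes in short steps, Python scripts to look and compute and a tool call to move; the robot and the scene stay as the last step left them, time stands still between calls to the robot, and variables do not carry over. Pictures are saved under pics/ and viewed, about 8 in all and at most 12, crops included, and the job is handed in when it is done.

Besides the shell and the picture viewer there is one more tool, called after "Call:" by a JSON object that holds its "name" and its "arguments", one argument or row to a line. servo_tool: Moves the arm, as the interface text tells. Its arguments: {"type":"object","properties":{"deltas":{"type":"array"},"grip_force":{"type":"number"}},"required":["deltas"]}

```bash
mkdir -p pics; cat > h.py <<'E'
import numpy as np, cv2
from scipy.spatial.transform import Rotation as Ro
from workcell import sensors, vision, workorder
def cam(n):
    c=vision.read_camera(n); c['R']=Ro.from_rotvec(np.ravel(c['rvec'])).as_matrix(); c['t']=np.ravel(c['tvec']); return c
def cloud(c):
    z=c['z_map']; v,u=np.indices(z.shape)
    p=np.stack([(u-c['cx'])/c['fx']*z,(v-c['cy'])/c['fy']*z,z],-1)
    P=(p-c['t'])@c['R']; P[z==0]=np.nan; return P
def save(c,n): cv2.imwrite('pics/'+n,c['frame'][:,:,::-1])
E
python3 - <<'E'
from h import *
for n in('top','side'):
    c=cam(n); np.savez('/tmp/'+n,**{k:c[k] for k in c}); save(c,n+'0.png')
    P=cloud(c); print(n,-c['R'].T@c['t'],np.isnan(P[...,0]).mean())
    f=c['frame']; hsv=cv2.cvtColor(f,cv2.COLOR_RGB2HSV)
    for nm,lo,hi in(('orange',(5,150,120),(20,255,255)),('blue',(95,100,50),(130,255,255))):
        m=cv2.inRange(hsv,lo,hi); k,l,s,ce=cv2.connectedComponentsWithStats(m)
        for i in range(1,k):
            if s[i,4]>40: print(nm,s[i],ce[i].round(),np.nanmedian(P[l==i],0).round(1))
s=sensors.sense(); print(s)
E
```

```text
top [ 498.10935044  -10.7202648  1569.62583215] 0.004058837890625
orange [507  57   5 106 261] [510. 109.] [  933.9 -1034.1  -218.2]
orange [430  89  32   5 104] [445.  91.] [ 9.404e+02 -6.853e+02 -8.000e-01]
orange [   28    90   448   294 78674] [275. 251.] [ 3.777e+02 -1.044e+02 -2.000e-01]
orange [ 31  93 113  10 786] [86. 97.] [9.344e+02 5.572e+02 7.000e-01]
orange [109 103  34  24 509] [125. 116.] [8.634e+02 4.252e+02 5.000e-01]
orange [310 146  18  18 197] [319. 154.] [ 722.8 -240.8    8.1]
orange [176 192  22  25 341] [186. 204.] [552.6 188.4 182.9]
orange [201 193  18   4  43] [209. 195.] [5.896e+02 1.393e+02 4.000e-01]
orange [ 29 200  81   8 257] [ 62. 202.] [5.719e+02 6.356e+02 6.000e-01]
orange [151 201  21  25 339] [161. 213.] [526.5 263.8 182.7]
blue [  34  102   74   60 3587] [ 73. 132.] [797.  583.5  32. ]
blue [293 220  11  16 140] [298. 228.] [ 474.6 -154.2  110.7]
blue [114 229  26  21 415] [126. 239.] [447.5 412.1  38.4]
side [  17.2902966  -780.37523082 1070.99665332] 0.0039215087890625
orange [178 138  19  12 124] [187. 143.] [526.6 266.1 183.2]
orange [196 145
[... 189 characters left out ...]
5 134] [248. 236.] [ 474.6 -156.7  110.3]
{'clock': 0.1, 'q': array([ 9.50377851e-01,  2.59116849e-01,  2.08432853e-02,  1.33369140e+00,
       -1.81197633e-05,  1.41820733e+00]), 'qd': array([-0.00020879, -0.00180828,  0.00371692,  0.00160044, -0.00051628,
       -0.00017332]), 'effort': array([ 5.91474061e-03, -5.56692839e+01,  3.45070589e+01,  1.16404501e-02,
       -1.00263469e-04,  4.87971562e-06]), 'ee_pos': array([247.88016805, 490.69594782, 230.73918417]), 'tool_rot': array([-3.14143293e+00,  1.15781472e-03,  1.10296695e+00]), 'wrist_force': array([-0.11022607,  0.2214397 , -0.11616321]), 'wrist_torque': array([-0.01692866,  0.00159273,  0.04302521]), 'finger_gap': 85.24042335348365}
```

```bash
python3 - <<'E'
from h import *
ims=[]
for n,(x,y,w,h) in(('top',(90,90,256,192)),('side',(130,90,160,180))):
    c=np.load('/tmp/'+n+'.npz'); f=c['frame'][y:y+h,x:x+w,::-1]; ims.append(cv2.resize(f,None,fx=2.9 if n=='side' else 2.7,fy=2.9 if n=='side' else 2.7,interpolation=cv2.INTER_CUBIC)[:522])
    P=cloud(c);hsv=cv2.cvtColor(c['frame'],cv2.COLOR_RGB2HSV)
    m=cv2.inRange(hsv,(95,100,50),(130,255,255))>0
    m&=(P[...,2]>104)&(P[...,2]<116)&(abs(P[...,0]-475)<60)&(abs(P[...,1]+155)<60)
    print(n,cv2.minAreaRect(P[m][:,:2].astype(np.float32)),m.sum())
    b=(abs(P[...,2]-184)<6)&(abs(P[...,0]-540)<110)&(abs(P[...,1]-227)<110)
    print('box',cv2.minAreaRect(P[b][:,:2].astype(np.float32)),b.sum(),np.median(P[b][:,2]))
    r=(abs(P[...,2]-20)<4)&(abs(P[...,0]-475)<70)&(abs(P[...,1]+155)<70)
    if r.sum()>5: print('rim',cv2.minAreaRect(P[r][:,:2].astype(np.float32)),r.sum())
    r=(abs(P[...,2]-10)<4)&(abs(P[...,0]-475)<80)&(abs(P[...,1]+155)<80)
    if r.sum()>5: print('base',cv2.minAreaRect(P[r][:,:2].astype(np.float32)),r.sum())
cv2.imwrite('pics/a.png',cv2.resize(ims[0],(691,518)));cv2.imwrite('pics/b.png',ims[1])
E
```

```text
top ((475.8104248046875, -154.412841796875), (49.130977630615234, 27.438339233398438), 7.812194347381592) 130
box ((538.62744140625, 225.96966552734375), (90.27197265625, 154.8258819580078), 19.438705444335938) 1414 184.1121761804634
rim ((476.152587890625, -152.93496704101562), (94.37217712402344, 113.56171417236328), 88.4459457397461) 148
base ((475.5651550292969, -155.4199676513672), (157.7117919921875, 156.0164794921875), 2.9828734397888184) 573
side ((474.5868225097656, -155.1707305908203), (51.08721923828125, 28.91986846923828), 8.919093132019043) 130
box ((537.1832275390625, 225.5652313232422), (94.36952209472656, 160.05348205566406), 19.081783294677734) 765 184.38864441153714
rim ((474.9539794921875, -157.55331420898438), (55.42482376098633, 83.58653259277344), 83.3228759765625) 144
base ((474.31488037109375, -164.1083984375), (119.35649108886719, 123.52717590332031), 86.34770202636719) 510
```

View pics/a.png

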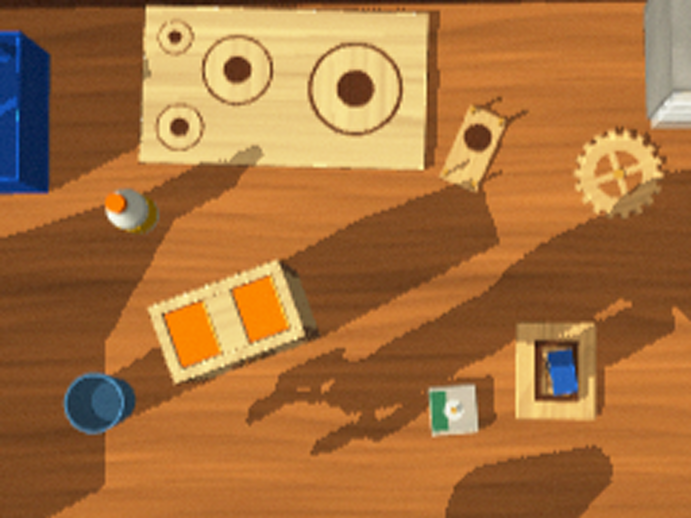

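View pics/b.png

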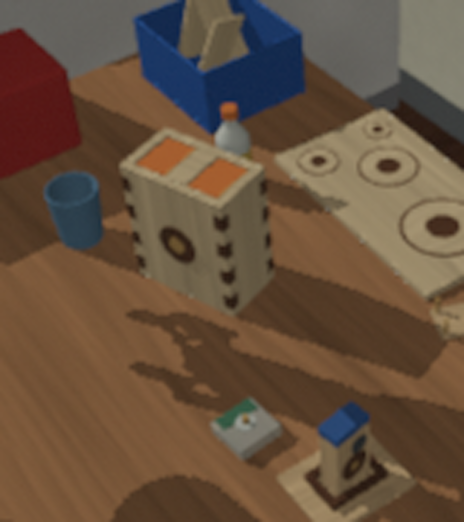

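The top view shows the box with its two orange flaps (crop px 190,335 and 262,308). The module stands, blue end up, in the cradle at crop px 562,372, and the pot and glue bottle are clear of the straight path. Both cameras agree to about 1 mm: the module is at (475,-155) with its top at 110 mm and yaw of about 0.147. The box is at (538,226) with yaw of about 0.334.

```bash
cat > d.py <<'E'
from h import *
import sys
def delta(x,y,z,yaw):
    s=sensors.sense(); A=Ro.from_euler('xyz',s['tool_rot']); B=Ro.from_euler('xyz',[np.pi,0,yaw])
    print('clock',round(s['clock'],2),'pos',s['ee_pos'].round(1),'F',s['wrist_force'].round(1),'T',s['wrist_torque'].round(2),'gap',round(s['finger_gap'],1))
    print('off',A.inv().apply(np.array([x,y,z])-s['ee_pos']).round(1),'ang',(A.inv()*B).as_rotvec().round(3))
if len(sys.argv)>4: delta(*map(float,sys.argv[1:5]))
E
python3 d.py 475.2 -154.8 200 1.718
```

```text
clock 0.1 pos [247.9 490.7 230.7] F [-0.1  0.2 -0.1] T [-0.02  0.    0.04] gap 85.2
off [-473.6  494.    31.2] ang [-0.001  0.001 -0.615]
```

Call:
{"name": "servo_tool", "arguments": {
  "deltas": [
    {"grip": 1, "offset": [-43, 45, 0], "angular": [0, 0, -0.06]},
    {"grip": 1, "offset": [-86, 90, 0], "angular": [0, 0, -0.12]},
    {"grip": 1, "offset": [-129, 135, 0], "angular": [0, 0, -0.18]},
    {"grip": 1, "offset": [-172, 180, 0], "angular": [0, 0, -0.24]},
    {"grip": 1, "offset": [-215, 224, 0], "angular": [0, 0, -0.3]}
  ],
  "grip_force": 60
}}

```text
clock: 0.72
ee_pos: [351.0, 196.0, 230.8]
tool_rot: [-3.141, 0.001, 1.405]
wrist_force: [1.0, -0.5, 0.0]
finger_gap: 85.3
```

```bash
python3 d.py 475.2 -154.8 200 1.718
```

```text
clock 0.72 pos [351.  196.  230.8] F [ 1.  -0.5  0. ] T [ 0.05 -0.05  0.02] gap 85.3
off [-325.5  180.3   31.1] ang [-0.001  0.001 -0.313]
```

Call:
{"name": "servo_tool", "arguments": {
  "deltas": [
    {"grip": 1, "offset": [-53, 29, 0], "angular": [0, 0, -0.06]},
    {"grip": 1, "offset": [-106, 59, 0], "angular": [0, 0, -0.12]},
    {"grip": 1, "offset": [-159, 88, 0], "angular": [0, 0, -0.18]},
    {"grip": 1, "offset": [-212, 117, 10], "angular": [0, 0, -0.24]},
    {"grip": 1, "offset": [-265, 147, 20], "angular": [0, 0, -0.313]}
  ]
}}

```text
clock: 1.35
ee_pos: [452.6, -91.7, 210.9]
tool_rot: [-3.141, 0.001, 1.72]
wrist_force: [1.2, 0.8, 1.3]
finger_gap: 85.1
```

```bash
python3 d.py 475.2 -154.8 180 1.718; python3 - <<'E'
from h import *
save(cam('wrist'),'w1.png')
E
```

```text
clock 1.35 pos [452.6 -91.7 210.9] F [1.2 0.8 1.3] T [ 0.02 -0.03  0.01] gap 85.1
off [-65.7  13.   30.9] ang [-0.     0.001  0.002]
```

View pics/w1.png

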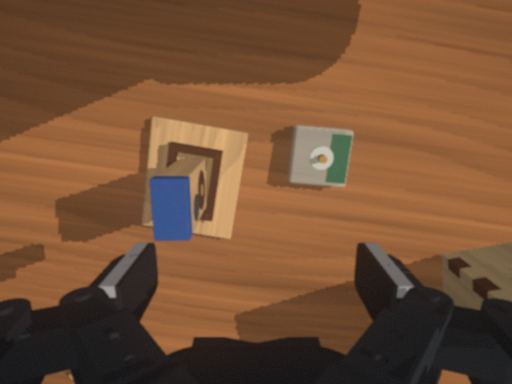

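The wrist view shows the module's blue top at px (171,208), its edges square to the jaws. The movement is at (322,157), well below finger height. I'll measure the module top once more with the wrist depth while moving over it.

Call:
{"name": "servo_tool", "arguments": {
  "deltas": [
    {"grip": 1, "offset": [-33, 7, 10], "angular": [0, 0, 0]},
    {"grip": 1, "offset": [-65, 13, 20], "angular": [0, 0, 0]},
    {"grip": 1, "offset": [-65, 13, 35], "angular": [0, 0, 0]}
  ]
}}

```text
clock: 1.78
ee_pos: [477.7, -161.6, 173.2]
tool_rot: [-3.14, 0.003, 1.719]
wrist_force: [0.5, -0.4, -0.7]
finger_gap: 85.6
```

```bash
python3 d.py 475.2 -154.8 81 1.718; python3 - <<'E'
from h import *
c=cam('wrist');P=cloud(c);hsv=cv2.cvtColor(c['frame'],cv2.COLOR_RGB2HSV)
m=(cv2.inRange(hsv,(95,100,50),(130,255,255))>0)&(abs(P[...,2]-110)<4)
print(m.sum(),cv2.minAreaRect(P[m][:,:2].astype(np.float32)),np.median(P[m][:,2]))
E
```

```text
clock 1.77 pos [ 477.7 -161.6  173.2] F [ 0.5 -0.4 -0.7] T [0.03 0.01 0.02] gap 85.6
off [ 7.3 -1.4 92.2] ang [-0.002  0.003  0.001]
3028 ((475.87408447265625, -156.4373321533203), (49.478946685791016, 27.724912643432617), 7.874656677246094) 109.9582886762854
```

Call:
{"name": "servo_tool", "arguments": {
  "deltas": [
    {"grip": 1, "offset": [6, -1, 25], "angular": [0, 0, 0]},
    {"grip": 1, "offset": [6, -1, 60], "angular": [0, 0, 0]},
    {"grip": 1, "offset": [6, -1, 88], "angular": [0, 0, 0]},
    {"grip": 1, "offset": [6, -1, 92], "angular": [0, 0, 0]},
    {"grip": 0, "offset": [6, -1, 92], "angular": [0, 0, 0]}
  ]
}}

```text
clock: 2.45
ee_pos: [474.3, -153.8, 79.9]
tool_rot: [-3.137, 0.001, 1.721]
wrist_force: [1.4, -0.3, 0.0]
finger_gap: 69.6
```

Call:
{"name": "servo_tool", "arguments": {
  "deltas": [
    {"grip": -1, "offset": [0, 0, 0], "angular": [0, 0, 0]},
    {"grip": -1, "offset": [0, 0, 0], "angular": [0, 0, 0]},
    {"grip": -1, "offset": [0, 0, 0], "angular": [0, 0, 0]},
    {"grip": -1, "offset": [0, 0, 0], "angular": [0, 0, 0]}
  ],
  "grip_force": 60
}}

```text
clock: 2.95
ee_pos: [474.9, -154.4, 80.9]
tool_rot: [-3.139, 0.003, 1.72]
wrist_force: [-0.8, -2.2, 6.5]
finger_gap: 27.3
```

Call:
{"name": "servo_tool", "arguments": {
  "deltas": [
    {"grip": -1, "offset": [0, 0, -30], "angular": [0, 0, 0]},
    {"grip": -1, "offset": [0, 0, -80], "angular": [0, 0, 0]},
    {"grip": -1, "offset": [0, 0, -135], "angular": [0, 0, 0]},
    {"grip": -1, "offset": [0, 0, -190], "angular": [0, 0, 0]},
    {"grip": -1, "offset": [0, 0, -215], "angular": [0, 0, 0]}
  ]
}}

```text
clock: 3.58
ee_pos: [475.6, -153.9, 299.1]
tool_rot: [3.141, 0.005, 1.72]
wrist_force: [-0.2, -0.3, -1.9]
finger_gap: 27.1
```

```bash
python3 d.py 549.9 192 292 1.907
```

```text
clock 3.58 pos [ 475.6 -153.9  299.1] F [-0.2 -0.3 -1.9] T [-0.05 -0.01  0.04] gap 27.1
off [331.1 124.9   5.7] ang [ 0.     0.005 -0.187]
```

Call:
{"name": "servo_tool", "arguments": {
  "deltas": [
    {"grip": -1, "offset": [45, 17, 0], "angular": [0, 0, -0.03]},
    {"grip": -1, "offset": [95, 36, 0], "angular": [0, 0, -0.07]},
    {"grip": -1, "offset": [145, 55, 0], "angular": [0, 0, -0.11]},
    {"grip": -1, "offset": [195, 74, 0], "angular": [0, 0, -0.15]},
    {"grip": -1, "offset": [240, 90, 0], "angular": [0, 0, -0.187]}
  ]
}}

```text
clock: 4.2
ee_pos: [528.9, 98.7, 298.0]
tool_rot: [-3.141, 0.004, 1.909]
wrist_force: [0.1, 0.1, -1.8]
finger_gap: 27.0
```

```bash
python3 d.py 549.9 192 292 1.907
```

```text
clock 4.2 pos [528.9  98.7 298. ] F [ 0.1  0.1 -1.8] T [-0.06 -0.09 -0.02] gap 27.0
off [81.1 50.8  5.6] ang [-0.001  0.004  0.002]
```

Call:
{"name": "servo_tool", "arguments": {
  "deltas": [
    {"grip": -1, "offset": [40, 25, 0], "angular": [0, 0, 0]},
    {"grip": -1, "offset": [75, 47, 0], "angular": [0, 0, 0]},
    {"grip": -1, "offset": [81, 51, 3], "angular": [0, 0.003, 0]},
    {"grip": -1, "offset": [81, 51, 6], "angular": [0, 0.004, 0]},
    {"grip": -1, "offset": [81, 51, 6], "angular": [0, 0.004, 0]}
  ]
}}

```text
clock: 4.82
ee_pos: [549.9, 190.9, 291.3]
tool_rot: [-3.14, 0.0, 1.908]
wrist_force: [0.3, -0.3, -1.7]
finger_gap: 27.0
```

```bash
python3 d.py 549.9 192 282 1.907; python3 - <<'E'
from h import *
c=cam('side');ims=[cv2.resize(c['frame'][60:200,120:300,::-1],None,fx=2.2,fy=2.2,interpolation=2)]
P=cloud(c)
c=cam('top');ims.append(cv2.resize(c['frame'][150:290,110:290,::-1],None,fx=2.2,fy=2.2,interpolation=2))
cv2.imwrite('pics/c.png',np.hstack(ims))
E
```

```text
clock 4.83 pos [549.9 190.9 291.3] F [ 0.3 -0.3 -1.7] T [-0.03 -0.01  0.06] gap 27.0
off [1.  0.4 9.3] ang [-0.001  0.     0.001]
```

View pics/c.png

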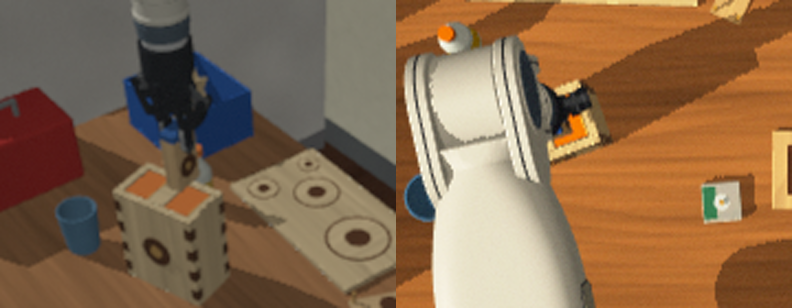

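The side view shows the module upright in the jaws above the box, foot at crop px (180,185) over the right flap, and clear of the glue bottle and pot. By the grasp height, the foot should reach the box top at TCP z of about 256. I'll go down slowly and feel for the flap.

Call:
{"name": "servo_tool", "arguments": {
  "deltas": [
    {"grip": -1, "offset": [1, 0, 14], "angular": [0, 0, 0]},
    {"grip": -1, "offset": [1, 0, 27], "angular": [0, 0, 0]},
    {"grip": -1, "offset": [1, 0, 32], "angular": [0, 0, 0]},
    {"grip": -1, "offset": [1, 0, 35], "angular": [0, 0, 0]}
  ]
}}

```text
clock: 5.42
ee_pos: [549.6, 191.8, 256.3]
tool_rot: [-3.141, 0.0, 1.907]
wrist_force: [-1.6, 0.1, -1.7]
finger_gap: 27.3
```

Call:
{"name": "servo_tool", "arguments": {
  "deltas": [
    {"grip": -1, "offset": [0, 0, 2], "angular": [0, 0, 0]},
    {"grip": -1, "offset": [0, 0, 4], "angular": [0, 0, 0]}
  ]
}}

```text
clock: 5.68
ee_pos: [549.8, 191.9, 252.8]
tool_rot: [-3.142, 0.001, 1.907]
wrist_force: [-1.8, -0.1, 3.7]
finger_gap: 27.2
```

Call:
{"name": "servo_tool", "arguments": {
  "deltas": [
    {"grip": -1, "offset": [0, 0, 1], "angular": [0, 0, 0]},
    {"grip": -1, "offset": [0, 0, 2], "angular": [0, 0, 0]}
  ]
}}

```text
clock: 5.92
ee_pos: [549.8, 191.8, 251.4]
tool_rot: [3.141, 0.001, 1.907]
wrist_force: [-1.4, -1.1, 4.3]
finger_gap: 27.2
```

Call:
{"name": "servo_tool", "arguments": {
  "deltas": [
    {"grip": -1, "offset": [0, 0, 1], "angular": [0, 0, 0]},
    {"grip": -1, "offset": [0, 0, 2], "angular": [0, 0, 0]}
  ]
}}

```text
clock: 6.18
ee_pos: [549.9, 191.7, 249.7]
tool_rot: [3.14, 0.001, 1.907]
wrist_force: [-1.3, -1.9, 5.9]
finger_gap: 26.7
```

Call:
{"name": "servo_tool", "arguments": {
  "deltas": [
    {"grip": -1, "offset": [0, 0, 1], "angular": [0, 0, 0]},
    {"grip": -1, "offset": [0, 0, 2], "angular": [0, 0, 0]}
  ]
}}

```text
clock: 6.42
ee_pos: [550.0, 191.4, 248.3]
tool_rot: [3.139, 0.002, 1.907]
wrist_force: [-3.7, -2.1, 13.1]
finger_gap: 26.8
```

Call:
{"name": "servo_tool", "arguments": {
  "deltas": [
    {"grip": -1, "offset": [0, 0, 1], "angular": [0, 0, 0]},
    {"grip": -1, "offset": [0, 0, 1], "angular": [0, 0, 0]}
  ]
}}

```text
clock: 6.68
ee_pos: [550.0, 191.4, 248.4]
tool_rot: [3.138, 0.003, 1.907]
wrist_force: [-3.8, -1.8, 10.5]
finger_gap: 27.3
```

Call:
{"name": "servo_tool", "arguments": {
  "deltas": [
    {"grip": -1, "offset": [0, 0, 2], "angular": [0, 0, 0]},
    {"grip": -1, "offset": [0, 0, 2], "angular": [0, 0, 0]}
  ]
}}

```text
clock: 6.92
ee_pos: [550.0, 191.4, 248.2]
tool_rot: [3.136, 0.003, 1.907]
wrist_force: [-5.3, -1.5, 17.2]
finger_gap: 27.0
```

The flap gave about 6 mm and then went firm: 17 N with only 0.2 mm more travel. The right bay is full, so I'm backing out to use the left one.

Call:
{"name": "servo_tool", "arguments": {
  "deltas": [
    {"grip": -1, "offset": [0, 0, -10], "angular": [0, 0, 0]},
    {"grip": -1, "offset": [0, 0, -30], "angular": [0, 0, 0]},
    {"grip": -1, "offset": [0, 0, -30], "angular": [0, 0, 0]}
  ]
}}

```text
clock: 7.3
ee_pos: [550.4, 191.5, 279.0]
tool_rot: [3.134, 0.003, 1.907]
wrist_force: [-0.4, -0.1, -2.5]
finger_gap: 27.1
```

```bash
python3 d.py 523.5 267.6 278 1.907
```

```text
clock 7.3 pos [550.4 191.5 279. ] F [-0.4 -0.1 -2.5] T [-0.01 -0.    0.01] gap 27.1
off [80.7 -0.3  0.7] ang [0.008 0.003 0.   ]
```

Call:
{"name": "servo_tool", "arguments": {
  "deltas": [
    {"grip": -1, "offset": [40, 0, 0], "angular": [0.004, 0, 0]},
    {"grip": -1, "offset": [81, 0, 0], "angular": [0.008, 0.003, 0]},
    {"grip": -1, "offset": [81, 0, 0], "angular": [0.008, 0.003, 0]}
  ]
}}

```text
clock: 7.68
ee_pos: [522.7, 270.1, 277.3]
tool_rot: [-3.14, -0.0, 1.91]
wrist_force: [0.6, -0.9, -1.8]
finger_gap: 27.1
```

```bash
python3 d.py 523.5 267.6 256 1.907; python3 - <<'E'
from h import *
c=cam('side');cv2.imwrite('pics/d.png',cv2.resize(c['frame'][80:200,130:250,::-1],None,fx=4,fy=4,interpolation=2))
P=cloud(c)[60:200,120:260].reshape(-1,3)
m=(P[:,2]>189)&(P[:,2]<270)&(np.hypot(P[:,0]-523,P[:,1]-267)<45)
for z in range(190,270,12):
    k=m&(abs(P[:,2]-z)<6); print(z,k.sum(),np.mean(P[k][:,:2],0).round(1) if k.sum() else '')
E
```

```text
clock 7.67 pos [522.7 270.1 277.3] F [ 0.6 -0.9 -1.8] T [-0.02 -0.02 -0.06] gap 27.1
off [-2.6 -0.  21.3] ang [-0.002 -0.     0.003]
190 3 [512.4 248.5]
202 1 [526.8 258.6]
214 43 [518.  259.4]
226 42 [514.7 259.3]
238 47 [519.3 259.7]
250 42 [512.9 259.6]
262 48 [517.7 259. ]
```

View pics/d.png

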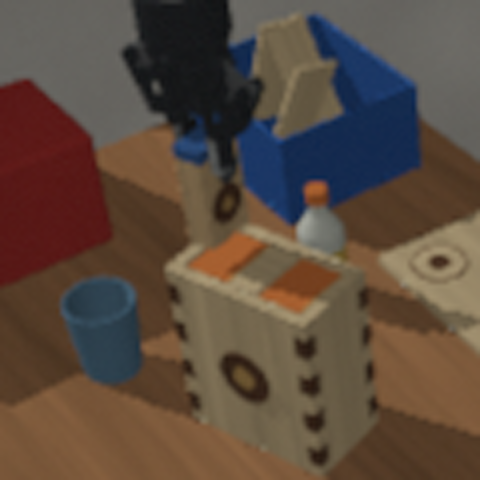

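The module hangs upright at crop px (210,200), with no xy drift over its height. Its foot is at z of about 207 over the left flap, and the right flap has shut again.

Call:
{"name": "servo_tool", "arguments": {
  "deltas": [
    {"grip": -1, "offset": [-2, 0, 12], "angular": [0, 0, 0]},
    {"grip": -1, "offset": [-2, 0, 21], "angular": [0, 0, 0]},
    {"grip": -1, "offset": [-2, 0, 21], "angular": [0, 0, 0]}
  ]
}}

```text
clock: 8.1
ee_pos: [523.7, 266.2, 255.2]
tool_rot: [-3.138, 0.001, 1.908]
wrist_force: [0.1, -0.4, -2.2]
finger_gap: 27.2
```

Call:
{"name": "servo_tool", "arguments": {
  "deltas": [
    {"grip": -1, "offset": [0, 0, 2], "angular": [0, 0, 0]},
    {"grip": -1, "offset": [0, 0, 4], "angular": [0, 0, 0]},
    {"grip": -1, "offset": [0, 0, 6], "angular": [0, 0, 0]}
  ]
}}

```text
clock: 8.48
ee_pos: [524.1, 266.0, 250.3]
tool_rot: [-3.14, 0.001, 1.908]
wrist_force: [0.5, -2.2, 6.7]
finger_gap: 27.0
```

Call:
{"name": "servo_tool", "arguments": {
  "deltas": [
    {"grip": -1, "offset": [0, 0, 2], "angular": [0, 0, 0]},
    {"grip": -1, "offset": [0, 0, 4], "angular": [0, 0, 0]}
  ]
}}

```text
clock: 8.72
ee_pos: [524.3, 265.7, 247.5]
tool_rot: [3.141, 0.002, 1.908]
wrist_force: [-0.7, -1.9, 7.0]
finger_gap: 27.3
```

Call:
{"name": "servo_tool", "arguments": {
  "deltas": [
    {"grip": -1, "offset": [0, 0, 2], "angular": [0, 0, 0]},
    {"grip": -1, "offset": [0, 0, 4], "angular": [0, 0, 0]}
  ]
}}

```text
clock: 8.98
ee_pos: [524.6, 265.8, 244.9]
tool_rot: [3.138, 0.002, 1.908]
wrist_force: [-1.6, 0.3, 7.1]
finger_gap: 27.1
```

The left flap keeps giving at a steady 9 N, so this bay is free.

Call:
{"name": "servo_tool", "arguments": {
  "deltas": [
    {"grip": -1, "offset": [1, 0, 4], "angular": [0.003, 0.002, 0]},
    {"grip": -1, "offset": [1, 0, 8], "angular": [0.003, 0.002, 0]},
    {"grip": -1, "offset": [1, 0, 12], "angular": [0.003, 0.002, 0]}
  ]
}}

```text
clock: 9.35
ee_pos: [524.6, 267.3, 233.9]
tool_rot: [3.139, -0.001, 1.908]
wrist_force: [-0.5, 2.6, 5.6]
finger_gap: 27.3
```

Call:
{"name": "servo_tool", "arguments": {
  "deltas": [
    {"grip": -1, "offset": [0, 0, 4], "angular": [0, 0, 0]},
    {"grip": -1, "offset": [0, 0, 8], "angular": [0, 0, 0]},
    {"grip": -1, "offset": [0, 0, 12], "angular": [0, 0, 0]}
  ]
}}

```text
clock: 9.72
ee_pos: [524.5, 267.4, 221.5]
tool_rot: [3.139, -0.001, 1.908]
wrist_force: [-1.3, 3.4, 2.2]
finger_gap: 26.9
```

Call:
{"name": "servo_tool", "arguments": {
  "deltas": [
    {"grip": -1, "offset": [0, 0, 4], "angular": [0, 0, 0]},
    {"grip": -1, "offset": [0, 0, 8], "angular": [0, 0, 0]},
    {"grip": -1, "offset": [0, 0, 12], "angular": [0, 0, 0]}
  ]
}}

```text
clock: 10.1
ee_pos: [524.4, 267.3, 209.0]
tool_rot: [3.14, -0.001, 1.908]
wrist_force: [-1.0, 2.8, 0.6]
finger_gap: 27.0
```

Call:
{"name": "servo_tool", "arguments": {
  "deltas": [
    {"grip": -1, "offset": [0, 0, 4], "angular": [0, 0, 0]},
    {"grip": -1, "offset": [0, 0, 8], "angular": [0, 0, 0]},
    {"grip": -1, "offset": [0, 0, 12], "angular": [0, 0, 0]}
  ]
}}

```text
clock: 10.48
ee_pos: [524.4, 267.3, 196.6]
tool_rot: [3.14, -0.001, 1.908]
wrist_force: [-1.0, 2.7, -0.9]
finger_gap: 27.3
```

Call:
{"name": "servo_tool", "arguments": {
  "deltas": [
    {"grip": -1, "offset": [2, 0, 4], "angular": [0, 0, 0]},
    {"grip": -1, "offset": [4, 0, 6], "angular": [0, 0, 0]},
    {"grip": -1, "offset": [4, 0, 6], "angular": [0, 0, 0]}
  ]
}}

```text
clock: 10.85
ee_pos: [522.9, 271.4, 190.3]
tool_rot: [3.141, -0.001, 1.909]
wrist_force: [-0.9, 3.5, -3.9]
finger_gap: 26.9
```

Call:
{"name": "servo_tool", "arguments": {
  "deltas": [
    {"grip": 0.4, "offset": [0, 0, 0], "angular": [0, 0, 0]},
    {"grip": 0.4, "offset": [0, 0, 0], "angular": [0, 0, 0]},
    {"grip": 0.4, "offset": [0, 0, 0], "angular": [0, 0, 0]},
    {"grip": 0.4, "offset": [0, 0, -20], "angular": [0, 0, 0]},
    {"grip": 0.4, "offset": [0, 0, -60], "angular": [0, 0, 0]}
  ]
}}

```text
clock: 11.48
ee_pos: [522.3, 270.9, 249.7]
tool_rot: [-3.14, -0.001, 1.908]
wrist_force: [0.3, 0.1, -0.3]
finger_gap: 59.3
```

```bash
python3 d.py 523.5 267.6 250 1.907; python3 - <<'E'
from h import *
for n in('side','wrist'):
    c=cam(n);P=cloud(c);hsv=cv2.cvtColor(c['frame'],cv2.COLOR_RGB2HSV)
    if n=='side':a=cv2.resize(c['frame'][80:200,130:250,::-1],(384,384),interpolation=2)
    else: b=cv2.resize(c['frame'][:,:,::-1],(384,288))
    m=(cv2.inRange(hsv,(95,100,50),(130,255,255))>0)&(np.hypot(P[...,0]-523,P[...,1]-267)<50)&(P[...,2]>150)
    if m.sum()>10:
        q=P[m]; print(n,m.sum(),np.percentile(q[:,2],[5,50,95]).round(1)); t=q[q[:,2]>np.percentile(q[:,2],95)-8]
        print(cv2.minAreaRect(t[:,:2].astype(np.float32)))
cv2.imwrite('pics/e.png',np.hstack([a,cv2.copyMakeBorder(b,0,96,0,0,0)]))
E
```

```text
clock 11.47 pos [522.3 270.9 249.7] F [ 0.3  0.1 -0.3] T [ 0.02 -0.03 -0.  ] gap 59.3
off [-3.5  0.1 -0.3] ang [-0.002 -0.001  0.001]
side 104 [212.9 219.7 322.6]
((523.0187377929688, 248.076416015625), (22.72059440612793, 23.919275283813477), 70.96385955810547)
wrist 3898 [217.7 218.8 219.9]
((518.6888427734375, 286.7862243652344), (50.79668426513672, 57.297576904296875), 20.39191436767578)
```

View pics/e.png

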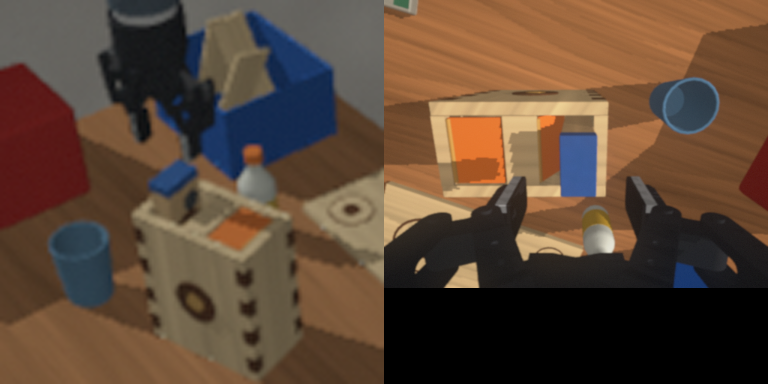

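The module is held upright against the +y wall with its top at z 219 (wrist view px (578,165)), and the flap hangs open on the hinge side. Next I shut the fingers and turn the jaws along box x, where there is more room in the slot.

Call:
{"name": "servo_tool", "arguments": {
  "deltas": [
    {"grip": -1, "offset": [0, 0, 0], "angular": [0, 0, 0.17]},
    {"grip": -1, "offset": [0, 0, 0], "angular": [0, 0, 0.34]},
    {"grip": -1, "offset": [0, 0, 0], "angular": [0, 0, 0.51]},
    {"grip": -1, "offset": [0, 0, 0], "angular": [0, 0, 0.68]},
    {"grip": -1, "offset": [0, 0, 0], "angular": [0, 0, 0.85]}
  ]
}}

```text
clock: 12.2
ee_pos: [524.1, 271.5, 254.0]
tool_rot: [3.138, -0.006, 1.053]
wrist_force: [-0.1, -0.0, -0.9]
finger_gap: -0.0
```

Call:
{"name": "servo_tool", "arguments": {
  "deltas": [
    {"grip": -1, "offset": [0, 0, 0], "angular": [0, 0, 0.17]},
    {"grip": -1, "offset": [0, 0, 0], "angular": [0, 0, 0.34]},
    {"grip": -1, "offset": [0, 0, 0], "angular": [0, 0, 0.51]},
    {"grip": -1, "offset": [0, 0, 0], "angular": [0, 0, 0.68]},
    {"grip": -1, "offset": [0, 0, 0], "angular": [0, 0, 0.721]}
  ]
}}

```text
clock: 12.82
ee_pos: [524.1, 271.2, 253.6]
tool_rot: [-3.141, -0.007, 0.328]
wrist_force: [-1.4, 0.5, -0.6]
finger_gap: 0.5
```

```bash
python3 d.py 522.2 271.3 222 0.336;  python3 - <<'E'
from h import *
c=cam('wrist');P=cloud(c);hsv=cv2.cvtColor(c['frame'],cv2.COLOR_RGB2HSV)
m=(cv2.inRange(hsv,(95,100,50),(130,255,255))>0)&(abs(P[...,2]-219)<5)&(np.hypot(P[...,0]-521,P[...,1]-274)<40)
print(m.sum(),cv2.minAreaRect(P[m][:,:2].astype(np.float32)))
E
```

```text
clock 12.82 pos [524.1 271.2 253.6] F [-1.4  0.5 -0.6] T [ 0.01  0.02 -0.01] gap 0.5
off [-2.  -0.6 31.6] ang [-0.001 -0.007 -0.008]
3753 ((524.039306640625, 273.2424011230469), (49.42530822753906, 28.526573181152344), 19.21219253540039)
```

Call:
{"name": "servo_tool", "arguments": {
  "deltas": [
    {"grip": -1, "offset": [0, 0, 14], "angular": [0, -0.007, -0.008]},
    {"grip": -1, "offset": [0, 0, 26], "angular": [0, -0.007, -0.008]},
    {"grip": -1, "offset": [0, 0, 32], "angular": [0, -0.007, -0.008]}
  ]
}}

```text
clock: 13.25
ee_pos: [523.9, 271.1, 220.1]
tool_rot: [-3.141, 0.002, 0.336]
wrist_force: [-0.0, 0.1, 1.0]
finger_gap: -0.2
```

Call:
{"name": "servo_tool", "arguments": {
  "deltas": [
    {"grip": -1, "offset": [0, 0, 4], "angular": [0, 0, 0]},
    {"grip": -1, "offset": [0, 0, 8], "angular": [0, 0, 0]},
    {"grip": -1, "offset": [0, 0, 12], "angular": [0, 0, 0]}
  ]
}}

```text
clock: 13.62
ee_pos: [524.0, 271.2, 208.1]
tool_rot: [-3.141, 0.002, 0.336]
wrist_force: [-0.3, -0.0, 0.5]
finger_gap: 0.1
```

Call:
{"name": "servo_tool", "arguments": {
  "deltas": [
    {"grip": -1, "offset": [0, 0, 4], "angular": [0, 0, 0]},
    {"grip": -1, "offset": [0, 0, 8], "angular": [0, 0, 0]},
    {"grip": -1, "offset": [0, 0, 12], "angular": [0, 0, 0]}
  ]
}}

```text
clock: 14.0
ee_pos: [524.0, 271.2, 195.9]
tool_rot: [-3.141, 0.001, 0.336]
wrist_force: [0.5, 0.6, 2.1]
finger_gap: 0.2
```

Call:
{"name": "servo_tool", "arguments": {
  "deltas": [
    {"grip": -1, "offset": [0, 0, 4], "angular": [0, 0, 0]},
    {"grip": -1, "offset": [0, 0, 8], "angular": [0, 0, 0]},
    {"grip": -1, "offset": [0, 0, 12], "angular": [0, 0, 0]}
  ]
}}

```text
clock: 14.38
ee_pos: [524.0, 271.2, 183.6]
tool_rot: [-3.141, 0.001, 0.336]
wrist_force: [0.3, 0.7, 1.3]
finger_gap: 0.2
```

Call:
{"name": "servo_tool", "arguments": {
  "deltas": [
    {"grip": -1, "offset": [0, 0, 4], "angular": [0, 0, 0]},
    {"grip": -1, "offset": [0, 0, 8], "angular": [0, 0, 0]},
    {"grip": -1, "offset": [0, 0, 12], "angular": [0, 0, 0]}
  ]
}}

```text
clock: 14.75
ee_pos: [524.0, 271.2, 171.3]
tool_rot: [-3.141, 0.002, 0.336]
wrist_force: [0.0, 0.6, 0.9]
finger_gap: 0.3
```

```bash
python3 - <<'E'
from h import *
c=cam('side');a=cv2.resize(c['frame'][80:200,130:250,::-1],(384,384),interpolation=2)
b=cv2.resize(cam('wrist')['frame'][:,:,::-1],(384,288))
cv2.imwrite('pics/f.png',np.hstack([a,cv2.copyMakeBorder(b,0,96,0,0,0)]))
E
```

```text
(no output)
```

View pics/f.png

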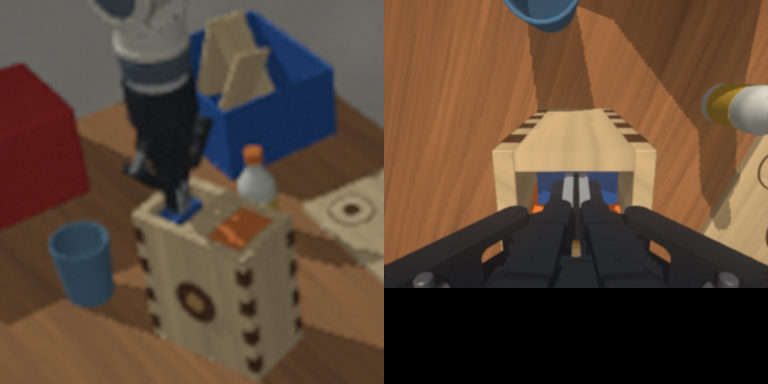

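The module's blue top is now down in the slot under the closed tips (side view px (180,213)), and the push takes only about 2 N. I'll continue in small steps.

Call:
{"name": "servo_tool", "arguments": {
  "deltas": [
    {"grip": -1, "offset": [0, 0, 4], "angular": [0, 0, 0]},
    {"grip": -1, "offset": [0, 0, 8], "angular": [0, 0, 0]},
    {"grip": -1, "offset": [0, 0, 12], "angular": [0, 0, 0]}
  ]
}}

```text
clock: 15.22
ee_pos: [523.7, 271.1, 158.7]
tool_rot: [-3.141, 0.002, 0.336]
wrist_force: [1.0, -0.8, 0.9]
finger_gap: 0.0
```

Call:
{"name": "servo_tool", "arguments": {
  "deltas": [
    {"grip": -1, "offset": [0, 0, 3], "angular": [0, 0, 0]},
    {"grip": -1, "offset": [0, 0, 6], "angular": [0, 0, 0]},
    {"grip": -1, "offset": [0, 0, 9], "angular": [0, 0, 0]}
  ]
}}

```text
clock: 15.6
ee_pos: [523.7, 271.1, 149.6]
tool_rot: [-3.141, 0.002, 0.336]
wrist_force: [-0.4, -0.9, 1.3]
finger_gap: -0.2
```

Call:
{"name": "servo_tool", "arguments": {
  "deltas": [
    {"grip": -1, "offset": [0, 0, 3], "angular": [0, 0, 0]},
    {"grip": -1, "offset": [0, 0, 6], "angular": [0, 0, 0]},
    {"grip": -1, "offset": [0, 0, 9], "angular": [0, 0, 0]}
  ]
}}

```text
clock: 15.98
ee_pos: [523.7, 271.2, 140.4]
tool_rot: [-3.141, 0.002, 0.336]
wrist_force: [0.4, 0.9, 3.7]
finger_gap: 0.3
```

Call:
{"name": "servo_tool", "arguments": {
  "deltas": [
    {"grip": -1, "offset": [0, 0, 2], "angular": [0, 0, 0]},
    {"grip": -1, "offset": [0, 0, 4], "angular": [0, 0, 0]},
    {"grip": -1, "offset": [0, 0, 4], "angular": [0, 0, 0]}
  ]
}}

```text
clock: 16.35
ee_pos: [523.2, 271.4, 136.4]
tool_rot: [-3.14, 0.003, 0.337]
wrist_force: [-3.4, 2.3, 2.6]
finger_gap: 0.2
```

Call:
{"name": "servo_tool", "arguments": {
  "deltas": [
    {"grip": -1, "offset": [0, 0, 2], "angular": [0, 0, 0]},
    {"grip": -1, "offset": [0, 0, 4], "angular": [0, 0, 0]},
    {"grip": -1, "offset": [0, 0, 4], "angular": [0, 0, 0]}
  ]
}}

```text
clock: 16.73
ee_pos: [522.9, 271.7, 134.9]
tool_rot: [-3.14, 0.0, 0.337]
wrist_force: [-10.9, -0.4, 22.8]
finger_gap: -0.1
```

The force rose to 23 N at 50 mm depth with a sideways part, possibly a knuckle on the slot edge. I'm backing out to look.

Call:
{"name": "servo_tool", "arguments": {
  "deltas": [
    {"grip": -1, "offset": [0, 0, -5], "angular": [0, 0, 0]},
    {"grip": -1, "offset": [0, 0, -25], "angular": [0, 0, 0]},
    {"grip": -1, "offset": [0, 0, -60], "angular": [0, 0, 0]},
    {"grip": -1, "offset": [0, 0, -100], "angular": [0, 0, 0]},
    {"grip": -1, "offset": [0, 0, -140], "angular": [0, 0, 0]}
  ]
}}

```text
clock: 17.35
ee_pos: [523.0, 271.1, 275.8]
tool_rot: [-3.141, 0.001, 0.337]
wrist_force: [-0.2, 0.6, -0.1]
finger_gap: -0.2
```

```bash
python3 d.py 523 271 280 0.336;python3 - <<'E'
from h import *
c=cam('side');a=cv2.resize(c['frame'][80:200,130:250,::-1],(384,384),interpolation=2)
w=cam('wrist');b=cv2.resize(w['frame'][:,:,::-1],(384,288))
cv2.imwrite('pics/g.png',np.hstack([a,cv2.copyMakeBorder(b,0,96,0,0,0)]))
P=cloud(w)
d=P[...,:2]-[538,226]; X=d@[.944,.33]; Y=d@[-.33,.944]
for y in range(-60,66,10):
    k=(abs(X)<20)&(abs(Y-y)<4); print(y,k.sum(),np.nanmedian(P[k][:,2]).round(1) if k.sum() else '')
E
```

```text
clock 17.35 pos [523.  271.1 275.8] F [-0.2  0.6 -0.1] T [ 0.03 -0.03  0.03] gap -0.2
off [-0.   0.1 -4.2] ang [-0.001  0.001  0.001]
-60 11 183.1
-50 0 
-40 0 
-30 0 
-20 0 
-10 0 
0 0 
10 114 184.3
20 455 182.6
30 502 182.6
40 1028 184.0
50 2004 302.8
60 13070 356.5
```

View pics/g.png

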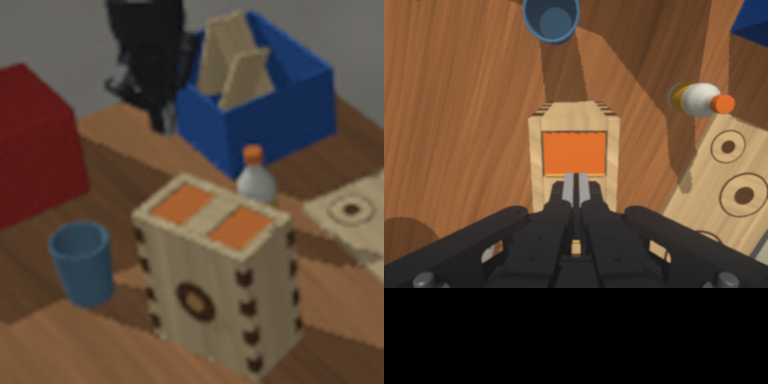

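Both orange flaps are shut and flush (depth about 182.6 mm over the left one, expected 183), the module is gone from view, and the glue bottle and pot are in place. The tool is clear, so I'm handing in.

```bash
python3 -c "
from workcell import workorder; print(workorder.close_job())"
```

```text
the job is handed in; nothing more can be done
None
```

The gear module is in the left bay, pushed in blue end up. The job was handed in at about 17.5 s of the 50 s allowed.

- **Right flap:** I tried it first. It gave about 6 mm and then went firm at about 17 N, so I backed out without forcing it.
- **Left flap:** It kept yielding at about 9 N. I lowered the module in, let go while the flap held it against the +y wall, then pushed the top to about 50 mm below the box top with closed fingertips.

**Last checks:**
- Both flaps look shut and flush, and the left one reads about 182.6 mm against an expected 183 mm.
- The tool was about 90 mm above the box and read no contact force.
- The glue bottle and pot look untouched. I did not re-measure any bystander's position.

**Not confirmed:**
- The final push ended at 23 N with a sideways part of about 11 N. That may have been a finger knuckle on the slot edge. It was under the 45 N limit, and I backed off.
- The module cannot be seen under the shut flap. That it dropped the last 17 mm and stands on the bay floor is inferred from the push depth and the flap closing.

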